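# Sample tray through the anti-return gate

## Task

Put the small wooden tray of moulds on the open end of the cooling lane, in line with it, and slide it along the floor through the sprung blue gate, up against the orange end stop so that it presses the stop's black plunger right in. The end stop is only lightly clamped and stands at a different place each time: feel for it and do not shove it back. Leave the tray there with the gate sprung shut behind it, and leave the other things on the table alone.

Things in the scene. Friction and masses are not known exactly. Their poses are not given: they have to be found in the camera images.
- tray_center (a point): Centre (half-way up, 15 mm above its underside) of the loose tray: a pale wooden frame filled with white cast ridges, a solid block 100 mm long (its x) x 62 mm wide (its y) x 30 mm high (its z), about 0.35 kg. Either end may go first. It starts flat on the table at the near right; it can be gripped across its 62 mm width.
- gate (a point): Middle of the gate opening, on the lane's floor; x points along the lane in the direction of travel, y to the left of travel, z up. The floor is a white plate 6 mm thick (this point is 6 mm above the table), 130 mm wide, from x = -180 to +285 mm. The gate posts reach 46 mm above the table. No roof: fingers pointing down can follow the tray along the whole lane.
- apron (a point): Point on the floor of the open end of the lane, at gate x = -110 mm; same axes as the gate. From gate x = -180 to -60 mm the apron has no walls (room for fingers beside the tray); from -60 to 0 mm two 22 mm high guides narrow from 104 to 68 mm.
- bay (a point): Point on the lane's floor behind the gate, at gate x = +150 mm; same axes. The bay is 68 mm wide between 22 mm high walls, widened on the left from gate x = 0 to 85 mm for the open flap. At its far end is the orange end stop, 56 mm wide, 29 mm high; its face, square to the lane, stands somewhere from gate x = 190 to 220 mm and is not measured.
- flap (a joint): Angle of the blue flap: panel 73 mm wide, 5 thick, top 37 mm above the floor, vertical hinge at gate x = 0, y = +41 mm. 0 = shut, 1.57 = open along the left side; opens only along travel. Spring: the tray meets it near the hinge, so it opens with a jolt of 5 to 10 N (more if fast), then rubs with 1 to 2 N on the tray and on what follows. Shuts when nothing is left within 74 mm beyond the gate.
- plunger (a joint): Travel (m) of the black round plunger (12 mm across, 14 mm above the lane's floor) in the face of the end stop: 0 = standing 8 mm out, 0.008 = flush with the face, that is, the tray touches the stop. Very light spring (under 0.6 N): sliding friction keeps the tray in place.
- stop (a joint): How far (m) the orange end stop has been shoved back along the lane from where it was set; 0 at the start. Friction holds it up to about 14 N; pushed harder it slides away and stays there.
- carton_center (a point): Centre of a loose brown cardboard carton 85 x 65 x 50 mm, beyond the lane; a bystander.
- tub_center (a point): Centre of a loose tub with a lid, 68 mm across and 55 mm high, beyond the lane; a bystander.
- scraper_center (a point): Centre of a loose white plastic scraper with a red rib, 100 x 60 x 9 mm, lying flat on the near left; a bystander.
- tray: The same tray's body; origin at the centre of its underside, same axes as tray_center.
Not all that is in view belongs to the job. Of the things that look like the tray, take the one that is nearest to the robot's base at the start.

How it is judged:
By the outcome, as a careful person would: the job done as asked, in the order asked, and still so for the second after the job is handed in, with the robot touching nothing.
It also fails if it takes over 61 s, if anything falls off the work surface, if the arm or the gripper's body presses on something with over 40 N, if the wrist force passes 120 N, or if a joint passes its speed limit or range.

## Robot

A 6-joint arm with a two-finger parallel gripper is mounted at the origin on the work surface. World frame = base frame: x ahead of the robot, y to its left, z up, the work surface at z = 0. Lengths are in m, angles in rad, forces in N, time in s.
With the tool pointing down it reaches from about 0.375 to 0.9 m from the base axis. Payload 3.1 kg.
Tool frame: the origin (TCP) lies between the finger pads; the fingertips stand 8 mm ahead of it and the grasp point (between the pads) lies 11 mm behind it; z points along the fingers, y is the line along which they close (so a half turn about z gives the same grasp; the last joint's range is limited). The gripper opens to 87 mm and grips with 3 to 60 N. Pads are 19 mm wide; open, the fingers measure 117 mm over their backs; the gripper's body (75 mm by 190 mm) begins 51 mm behind the grasp point.
Start: joints at [-1.484, 0.527, 1.433, -0, 1.181, -0.178], TCP at [0.164, -0.603, 0.2] pointing down, gripper open.
Joint ranges: [-3.08, 3.08], [-0.75, 2.2], [0.22, 2.44], [-1.43, 4.57], [0, 2.65], [-2.85, 2.85]. Speed limits (rad/s): [2.79, 2.79, 3.14, 3.14, 3.14, 3.14].

## Interface

Orientations are given as a unit quaternion [x, y, z, w].
In Python, from rig import robot, vision, job gives the robot as it stands.
- The arm moves only by the shell command python3 -m handwheel 'ROWS' [OPENING] [FORCE]. ROWS is JSON, a list of rows, each a list of 4 numbers: the shift along the tool's x, y, z as a fraction of full scale, then the turn about the tool's z as a fraction of full scale. A call has 1 to 20 rows; each row is the pose to reach, as a shift and turn from the pose commanded when the call began, along the tool's axes at that moment, turning the shorter way round; what a row does not reach only later rows make up. Full scale, the value 1, is 300 mm for a shift and 2 pi rad for a turn. A row lasts 1/12 s, in which the tool goes at most 41.7 mm and 7.16 degrees, less where a joint would pass 70% of its speed; a pose out of reach is approached as far as the arm can. A call with a number of a shift or a turn outside -1 to 1 is refused whole. A call with a gripper value outside its range is refused whole. OPENING is the opening in per cent of the stroke, from 0 (shut) to 100 (fully open), set as the call begins (- or left out, the last holds). The fingers move at their own pace and stop on an object; FORCE is the grip in N (left out, the last holds). Time passes only in rows, so rows that repeat a pose let the fingers close. It gives the time, the measured TCP pose, the force, the opening and the grip force at its end, in the units of the state.
- robot.get_obs(): the state, without advancing time (a new reading comes with each control period).
- vision.camera(name): name is "scene" or "side" or "wrist"; returns a dict with "frame" (384x512x3 uint8, red, green, blue), "K" (3x3 intrinsics, pixels), "k1" (the pictures are not rectified: a ray, as slopes to the right and down, at radius r is drawn at 1 + k1 r^2 times it, then the intrinsics apply), "cam_to_world" (4x4, takes a point from camera to world coordinates); the wrist camera has in their place "hand_eye" (4x4, takes a point from camera to tool coordinates, whose origin is the TCP and whose axes are the flange's). Camera axes: x right, y down, z forward; pixel columns grow to the right and rows downward; lengths in m; the calibration is good to about 2 mm. A picture is of the moment at which its call begins: read the wrist's pose just before it. There is no depth.
- job.hand_in(): hands the job in; it is judged then, once.
Trained networks look in the newest picture that a camera, given by its name, has taken for a name from the list of things; names that differ only in an ending like _2 or _b are one class to them, and where a whole thing is asked for, a point or a joint stands for the part that bears it (a point fixed in the world has none). Each returns a list of dicts, best first, with "conf" (0 to 1); they miss things now and then, are a little off and sometimes report something else, mostly with a low value. They report only what shows in the picture. A call takes as long as a camera call. They do not tell look-alikes from the thing itself.
- vision.look_for(camera, label): "point" ([row, column] in pixels, amid what is visible of it).
- vision.outline_of(camera, label): "mask" (384x512 bool, what is visible of it) and "point" ([row, column] in pixels, amid what is visible of it).
The state is a dict: "time": time; "q": joint angles; "joint_velocities": joint speeds; "joint_torque": joint torques, N m; "position": TCP position; "tool_rot": TCP orientation; "ft_force": force on the tool from outside, world axes, zero at the start; "moment": the same for the moment, N m; "grip_width": finger opening in m; "grip_force": force on a finger pad.
Only numpy, scipy, OpenCV 4.12 (cv2) and the standard library are available. Lean on these libraries where they do the work, as an engineer would, in place of code of your own. Each camera call takes 0.05 s, during which the arm holds its last target. There are 200 camera calls.

## Working session

There is one attempt and no reset: what is moved stays moved. The work goes in short steps, Python scripts to look and compute and a shell command to move; the robot and the scene stay as the last step left them, time stands still between calls to the robot, and variables do not carry over. Pictures are saved under pics/ and viewed, at most 13 in all, crops included, and the job is handed in when it is done.

```bash
mkdir -p pics; cat > h.py <<'E'
import numpy as np, cv2
from rig import robot, vision, job
from scipy.spatial.transform import Rotation as R
def cam(n):
    o=robot.get_obs(); c=vision.camera(n)
    if 'cam_to_world' in c: T=np.array(c['cam_to_world'])
    else:
        W=np.eye(4); W[:3,:3]=R.from_quat(o['tool_rot']).as_matrix(); W[:3,3]=o['position']; T=W@np.array(c['hand_eye'])
    c['T']=T; return c
def save(c,f): cv2.imwrite('pics/'+f,np.ascontiguousarray(c['frame'][:,:,::-1]))
def px2w(c,rc,z):
    K=np.array(c['K']); d=np.array([c['k1'],0,0,0],float)
    # rc: list of [row,col]
    p=np.array(rc,float).reshape(-1,2)[:,::-1]
    xd=np.c_[(p[:,0]-K[0,2])/K[0,0],(p[:,1]-K[1,2])/K[1,1]]
    x=xd.copy()
    for _ in range(20): x=xd/(1+c['k1']*(x**2).sum(1,keepdims=True))
    r=np.c_[x,np.ones(len(x))]@c['T'][:3,:3].T; t=c['T'][:3,3]
    return t+r*((z-t[2])/r[:,2:3])
def w2px(c,P):
    P=np.array(P,float).reshape(-1,3); q=(P-c['T'][:3,3])@c['T'][:3,:3]
    x=q[:,:2]/q[:,2:]; x=x*(1+c['k1']*(x**2).sum(1,keepdims=True)); K=np.array(c['K'])
    return np.c_[x[:,1]*K[1,1]+K[1,2],x[:,0]*K[0,0]+K[0,2]]
E
python3 - <<'E'
from h import *
o=robot.get_obs(); print(o['time'],o['position'],o['tool_rot'],o['ft_force'],o['grip_width'])
for n in ('scene','side','wrist'):
    c=cam(n); save(c,n+'0.png'); print(n,c['T'][:3,3])
    for l in ('tray','gate','apron','bay','flap','plunger','stop','scraper_center','carton_center'):
        try: r=vision.look_for(n,l)
        except Exception as e: r=[];print(e)
        print(l,[(np.round(d['point']).tolist(),round(d['conf'],2)) for d in r][:4])
a=cv2.imread('pics/scene0.png');b=cv2.imread('pics/side0.png')
E
```

```text
0.0 [ 0.16352715 -0.6024218   0.19868013] [ 9.91247859e-01  1.32009587e-01  4.33702532e-05 -1.07188758e-03] [-0.1750329   0.55494905  0.37586394] 0.08686485165348243
scene [1.53161251 0.17432009 0.79321485]
tray [([257.0, 176.0], 0.88), ([210.0, 162.0], 0.78), ([177.0, 159.0], 0.76), ([174.0, 215.0], 0.74)]
gate [([233.0, 290.0], 0.86), ([188.0, 308.0], 0.25)]
apron []
bay [([276.0, 335.0], 0.67), ([229.0, 290.0], 0.57), ([217.0, 270.0], 0.31)]
flap [([171.0, 216.0], 0.52)]
plunger []
stop [([234.0, 355.0], 0.53)]
scraper_center [([186.0, 312.0], 0.73)]
carton_center [([274.0, 336.0], 0.6)]
side [0.26353372 0.58024078 0.68370993]
tray [([168.0, 355.0], 0.94), ([127.0, 349.0], 0.84), ([132.0, 214.0], 0.78), ([128.0, 286.0], 0.56)]
gate [([228.0, 223.0], 0.74)]
apron [([230.0, 222.0], 0.91)]
bay [([230.0, 223.0], 0.73)]
flap [([194.0, 239.0], 0.78)]
plunger [([266.0, 188.0], 0.32), ([171.0, 358.0], 0.23)]
stop [([268.0, 186.0], 0.85)]
scraper_center [([262.0, 315.0], 0.9)]
carton_center [([228.0, 124.0], 0.76)]
wrist [ 0.22708316 -0.58521786  0.38440909]
tray []
gate []
apron []
bay []
flap []
plunger []
stop []
scraper_center []
carton_center []
```

View pics/scene0.png

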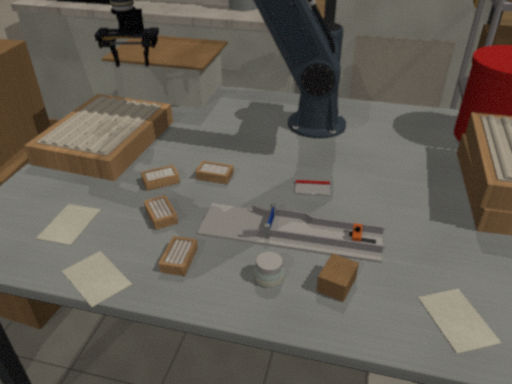

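View pics/side0.png

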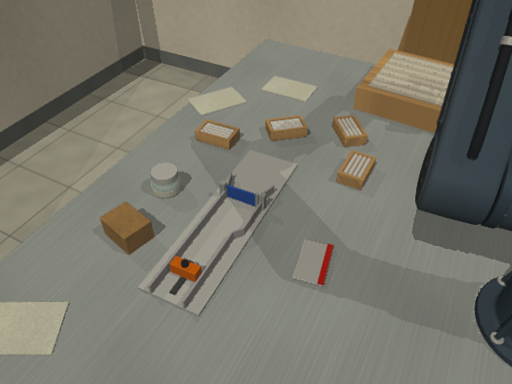

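The scene picture shows four small trays at (col,row) (160,177), (214,172), (160,212) and (178,256), plus big crates that don't count. The lane runs from (215,215) to (380,245). The tray at scene (214,172), side (355,168), looks nearest the base. I'll check that with numbers and a crop.

```bash
python3 - <<'E'
from h import *
for n in ('scene','side'):
    c=cam(n)
    for d in vision.outline_of(n,'tray'):
        m=d['mask'].astype(np.uint8); 
        if d['conf']<.5: continue
        ys,xs=np.nonzero(m); 
        P=px2w(c,np.c_[ys,xs],0.02)[:,:2].astype(np.float32)
        r=cv2.minAreaRect(P); print(n,np.round(d['point']),round(d['conf'],2),m.sum(),np.round(r[0],3),np.round(r[1],3),round(r[2],1),'base',round(float(np.hypot(*r[0])),3))
c=cam('side'); f=c['frame'][:,:,::-1]
a=cv2.resize(np.ascontiguousarray(f[135:335,130:390]),None,fx=3,fy=3,interpolation=cv2.INTER_CUBIC); cv2.imwrite('pics/crop1.png',a)
E
```

```text
scene [173. 214.] 0.79 659 [ 0.42  -0.246] [0.113 0.104] 89.8 base 0.487
scene [254. 176.] 0.76 1137 [ 0.784 -0.213] [0.129 0.078] 2.7 base 0.812
scene [176. 160.] 0.69 694 [ 0.486 -0.391] [0.105 0.11 ] 39.3 base 0.624
scene [213. 162.] 0.59 761 [ 0.638 -0.324] [0.135 0.068] 39.9 base 0.715
side [130. 350.] 0.94 861 [ 0.474 -0.389] [0.082 0.142] 36.0 base 0.613
side [131. 215.] 0.79 936 [ 0.774 -0.213] [0.119 0.101] 2.1 base 0.803
side [172. 357.] 0.77 1035 [ 0.41  -0.244] [0.138 0.072] 86.3 base 0.477
side [126. 290.] 0.61 817 [ 0.627 -0.321] [0.112 0.1  ] 39.5 base 0.705
```

View pics/crop1.png

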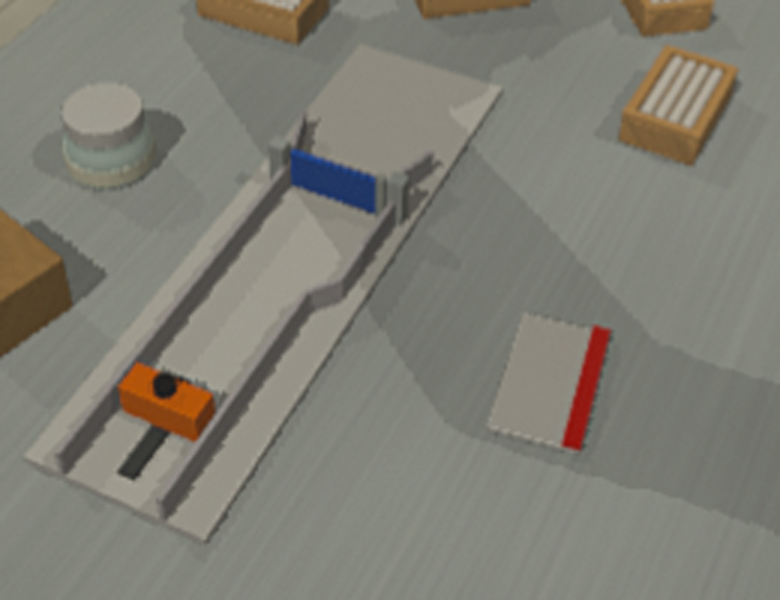

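The crop confirms a small frame tray at crop (678,100), nearest the base. The lane plate corners are at crop (362,46), (500,88), (207,541), (27,457).

```bash
python3 - <<'E'
from h import *
c=cam('side')
f=lambda L:[[y/3+135,x/3+130] for x,y in L]
P=px2w(c,f([(362,46),(500,88),(207,541),(27,457)]),.006);print(np.round(P,4))
e=[np.linalg.norm(P[i]-P[(i+1)%4]) for i in range(4)];print(np.round(e,4))
d=(P[3]+P[2]-P[0]-P[1])[:2];yaw=np.arctan2(d[1],d[0]);print('yaw',np.degrees(yaw))
m=P.mean(0)[:2];u=np.array([np.cos(yaw),np.sin(yaw)]);g=m-u*.0525;print('gate',g,'apron',g-.11*u)
T=px2w(c,f([(674,47),(737,68),(694,137),(625,115)]),.03);print(np.round(T,4),T.mean(0))
print([np.round(np.linalg.norm(T[i]-T[(i+1)%4]),4) for i in range(4)])
v=(T[2]+T[3]-T[0]-T[1]);print('tray yaw',np.degrees(np.arctan2(v[1],v[0])))
o=robot.get_obs();M=R.from_quat(o['tool_rot']).as_matrix();print(M)
E
```

```text
[[ 0.6729 -0.2049  0.006 ]
 [ 0.5473 -0.2081  0.006 ]
 [ 0.5332  0.2547  0.006 ]
 [ 0.6621  0.2574  0.006 ]]
[0.1257 0.4631 0.129  0.4624]
yaw 91.53876353647811
gate [ 0.60526453 -0.02770516] apron [ 0.60821839 -0.13766549]
[[ 0.4318 -0.2967  0.03  ]
 [ 0.378  -0.294   0.03  ]
 [ 0.3839 -0.1956  0.03  ]
 [ 0.4389 -0.1954  0.03  ]] [ 0.40815074 -0.24542464  0.03      ]
[np.float64(0.0538), np.float64(0.0987), np.float64(0.055), np.float64(0.1016)]
tray yaw 86.27122179085059
[[ 9.65151889e-01  2.61690335e-01  3.96260780e-07]
 [ 2.61690335e-01 -9.65151888e-01  2.84636204e-05]
 [ 7.83110622e-06 -2.73680194e-05 -1.00000000e+00]]
```

```bash
python3 -m handwheel '[[1,-0.9,0,-0.197],[1,-0.9,0,-0.197],[1,-0.9,0,-0.197],[1,-0.9,0,-0.197],[1,-0.9,0,-0.197],[1,-0.9,0,-0.197],[1,-0.9,0,-0.197],[1,-0.9,0,-0.197],[1,-0.9,0,-0.197],[1,-0.9,0,-0.197],[1,-0.9,0,-0.197],[1,-0.9,0,-0.197]]' 100 25
cat >> h.py <<'E'
def delta(target,yaw_y):
    "shift/turn fractions to TCP target with tool y line at yaw_y deg (mod 180)"
    o=robot.get_obs(); M=R.from_quat(o['tool_rot']).as_matrix(); d=np.array(target)-o['position']
    cur=np.degrees(np.arctan2(M[1,1],M[0,1])); t=(yaw_y-cur+90)%180-90
    return np.round(np.r_[M.T@d/.3,-t/360],4), np.round(o['position'],4), round(cur,2), np.round(o['ft_force'],2), np.round(o['q'],2), o['time']
E
python3 - <<'E'
from h import *
print(delta([.408,-.245,.2],-3.7))
c=cam('wrist');save(c,'w1.png')
for d in vision.outline_of('wrist','tray'):
    print(d['conf'],d['point'],d['mask'].sum(),px2w(c,d['point'],.03))
E
```

```text
time: 2.8
position: [0.3831, -0.263, 0.1999]
tool_rot: [0.73, 0.684, -0.0, 0.0]
ft_force: [0.4, -0.5, 0.9]
grip_width: 0.0867
grip_force: 0.0
(array([ 0.0653,  0.0788, -0.0003, -0.0002]), array([ 0.3831, -0.263 ,  0.1999]), np.float64(-3.75), array([ 0.39, -0.5 ,  0.93]), array([-0.84,  0.31,  1.82, -0.  ,  1.01, -0.78]), 2.8)
0.92 [152.8, 278.5] 5600 [[ 0.40854149 -0.24903625  0.03      ]]
0.7 [191.3, 474.2] 3497 [[ 0.624958   -0.30533828  0.03      ]]
0.55 [279.7, 330.7] 1364 [[ 0.46290251 -0.40242219  0.03      ]]
```

View pics/w1.png

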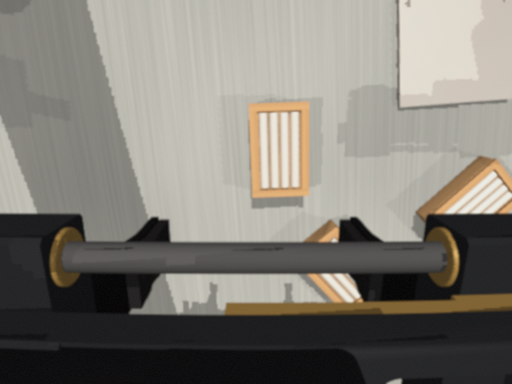

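The wrist view shows the chosen tray at (249–309, 102–197), with ridges along its length, and the apron's corner at (398,105).

```bash
python3 - <<'E'
from h import *
c=cam('wrist')
T=px2w(c,[[103,249],[102,308.5],[195,309.5],[197,252]],.03);print(np.round(T,4),T.mean(0))
v=T[0]+T[1]-T[2]-T[3];print(np.degrees(np.arctan2(v[1],v[0])), [np.round(np.linalg.norm(T[i]-T[(i+1)%4]),4) for i in range(4)])
print(px2w(c,[[105,398]],.006))
m=T.mean(0)
print(delta([m[0],m[1],.013],np.degrees(np.arctan2(v[1],v[0]))-90))
E
```

```text
[[ 0.3806 -0.1979  0.03  ]
 [ 0.4414 -0.201   0.03  ]
 [ 0.4395 -0.2998  0.03  ]
 [ 0.3767 -0.2978  0.03  ]] [ 0.40955452 -0.24912268  0.03      ]
88.32009851931677 [np.float64(0.0609), np.float64(0.0988), np.float64(0.0628), np.float64(0.0999)]
[[ 0.54418568 -0.21042982  0.006     ]]
(array([ 0.061 ,  0.0866,  0.6226, -0.0065]), array([ 0.3823, -0.2654,  0.1998]), np.float64(-4.02), array([ 0.17, -0.22, -0.19]), array([-0.85,  0.31,  1.82, -0.  ,  1.01, -0.78]), 2.95)
```

```bash
python3 -m handwheel '[[0.061,0.087,0.1,-0.005],[0.061,0.087,0.2,-0.005],[0.061,0.087,0.32,-0.005],[0.061,0.087,0.43,-0.005],[0.061,0.087,0.52,-0.005],[0.061,0.087,0.58,-0.005],[0.061,0.087,0.61,-0.005],[0.061,0.087,0.622,-0.005],[0.061,0.087,0.622,-0.005],[0.061,0.087,0.622,-0.005]]' 
python3 -m handwheel '[[0,0,0,0],[0,0,0,0],[0,0,0,0],[0,0,0,0],[0,0,0,0],[0,0,0,0],[0,0,0,0]]' 0 25
```

```text
time: 3.78
position: [0.4101, -0.2487, 0.0137]
tool_rot: [0.72, 0.694, 0.0, 0.001]
ft_force: [-0.4, 0.9, 0.6]
grip_width: 0.0874
grip_force: 0.0
time: 4.37
position: [0.4098, -0.2476, 0.0132]
tool_rot: [0.72, 0.694, 0.0, 0.0]
ft_force: [1.0, -0.4, 0.4]
grip_width: 0.048
grip_force: 0.0
```

```bash
python3 - <<'E'
from h import *
c=cam('side');save(c,'s2.png')
f=c['frame'][100:260,270:470,::-1]
w=cam('wrist')['frame'][:,:,::-1]
a=np.hstack([cv2.resize(np.ascontiguousarray(f),(400,320)),cv2.resize(np.ascontiguousarray(w),(400,320))]);cv2.imwrite('pics/m2.png',a)
o=robot.get_obs();print(o['grip_width'],o['grip_force'],o['ft_force'])
E
```

```text
0.04056585396140727 0.0 [1.23000033 1.11655763 0.41456528]
```

View pics/m2.png

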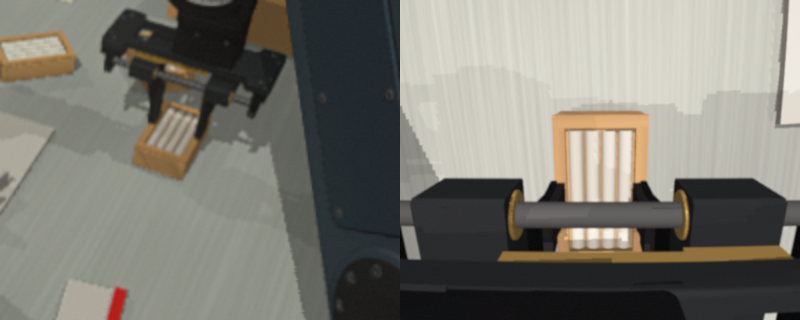

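The fingers look to be at the tray's sides (wrist panel at 555 and 645), but the width reading doesn't fit. I'll let it settle.

```bash
python3 -m handwheel '[[0,0,0,0],[0,0,0,0],[0,0,0,0],[0,0,0,0],[0,0,0,0],[0,0,0,0],[0,0,0,0],[0,0,0,0]]' 0 25
python3 - <<'E'
from h import *
f=cam('side')['frame'][100:250,280:430,::-1]
w=cam('wrist')['frame'][80:330,100:430,::-1]
a=np.hstack([cv2.resize(np.ascontiguousarray(f),(400,400),interpolation=2),cv2.resize(np.ascontiguousarray(w),(400,400),interpolation=2)]);cv2.imwrite('pics/m3.png',a)
E
```

```text
time: 5.13
position: [0.4098, -0.2476, 0.013]
tool_rot: [0.72, 0.694, -0.0, -0.0]
ft_force: [0.1, 0.6, 0.1]
grip_width: 0.0003
grip_force: 0.0
```

View pics/m3.png

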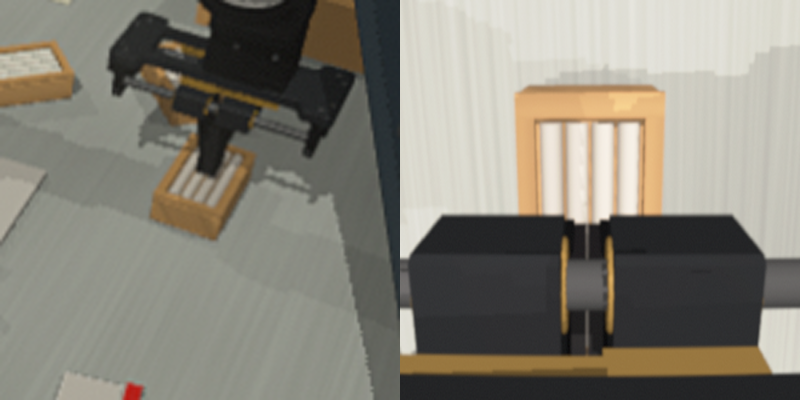

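```bash
python3 - <<'E'
from h import *
c=cam('wrist');o=robot.get_obs();print(o['position'],o['grip_width'],c['T'][:3,3])
f=[[80+y*250/400,100+x*330/400] for x,y in [(517,92),(664,92)]]
f=[[80+y*250/400,100+(x-400)*330/400] for x,y in [(517,92),(664,92)]]
print(px2w(c,f,.03))
s=cam('side')
p=np.array(o['position'])
for z in (.005,.013,.03,.05,.08):print(z,w2px(s,[[p[0],p[1],z]]), 'crop',(w2px(s,[[p[0],p[1],z]])-[100,280])*400/150)
g=[[100+y*150/400,280+x*150/400] for x,y in [(180,143),(253,152),(218,215),(152,190)]]
print(px2w(s,g,.03))
E
```

```text
[ 0.40974808 -0.24761019  0.01305249] 0.0004557363050781459 [ 0.41094448 -0.18008462  0.19781385]
[[ 0.38174114 -0.19586557  0.03      ]
 [ 0.44183154 -0.19801956  0.03      ]]
0.005 [[172.50838454 355.56026127]] crop [[193.35569211 201.49403004]]
0.013 [[169.96493246 356.10457844]] crop [[186.57315324 202.94554251]]
0.03 [[164.47387662 357.27879458]] crop [[171.93033765 206.07678556]]
0.05 [[157.85956523 358.69155735]] crop [[154.29217394 209.84415294]]
0.08 [[147.61246191 360.87668437]] crop [[126.9665651  215.67115831]]
[[ 0.44367294 -0.27690646  0.03      ]
 [ 0.38045695 -0.29568509  0.03      ]
 [ 0.38311017 -0.19613823  0.03      ]
 [ 0.44413947 -0.20105279  0.03      ]]
```

The fingers have closed right through the tray with no contact force. As a test, I'll open them and nudge the tray gently sideways.

```bash
python3 -m handwheel '[[0,0,0,0],[0,0,0,0],[0,0,0,0],[0,0,0,0],[0,0,0,0],[0,0,0,0],[0,0,0,0],[0,0,0,0],[0,0,0,0],[0,0,0,0],[0,0,0,0],[0,0,0,0]]' 100 25
python3 -m handwheel '[[0,0.02,0,0],[0,0.04,0,0],[0,0.05,0,0],[0,0.06,0,0],[0,0.07,0,0],[0,0.07,0,0]]'
python3 - <<'E'
from h import *
f=cam('side')
for n in ('side','scene'):
  c=cam(n);print([(round(d['conf'],2),np.round(d['point']),np.round(px2w(c,d['point'],.02)[0,:2],3)) for d in vision.look_for(n,'tray')])
f=f['frame'][100:250,280:430,::-1]
w=cam('wrist')['frame'][80:330,100:430,::-1]
a=np.hstack([cv2.resize(np.ascontiguousarray(f),(400,400),interpolation=2),cv2.resize(np.ascontiguousarray(w),(400,400),interpolation=2)]);cv2.imwrite('pics/m4.png',a)
E
```

```text
time: 6.33
position: [0.4098, -0.2476, 0.0131]
tool_rot: [0.72, 0.694, -0.0, 0.0]
ft_force: [0.6, -0.2, -0.3]
grip_width: 0.0726
grip_force: 0.0
time: 6.83
position: [0.4316, -0.2486, 0.0131]
tool_rot: [0.72, 0.694, 0.0, 0.001]
ft_force: [0.7, -0.1, 0.6]
grip_width: 0.0866
grip_force: 0.0
[(0.9, array([128., 287.]), array([ 0.624, -0.322])), (0.77, array([133., 217.]), array([ 0.777, -0.215])), (0.76, array([170., 357.]), array([ 0.407, -0.24 ])), (0.72, array([140., 351.]), array([ 0.457, -0.351]))]
[(0.91, array([256., 174.]), array([ 0.788, -0.221])), (0.72, array([176., 161.]), array([ 0.479, -0.39 ])), (0.7, array([172., 219.]), array([ 0.418, -0.23 ])), (0.61, array([211., 162.]), array([ 0.633, -0.319])), (0.49, array([232., 290.]), array([0.634, 0.029]))]
```

View pics/m4.png

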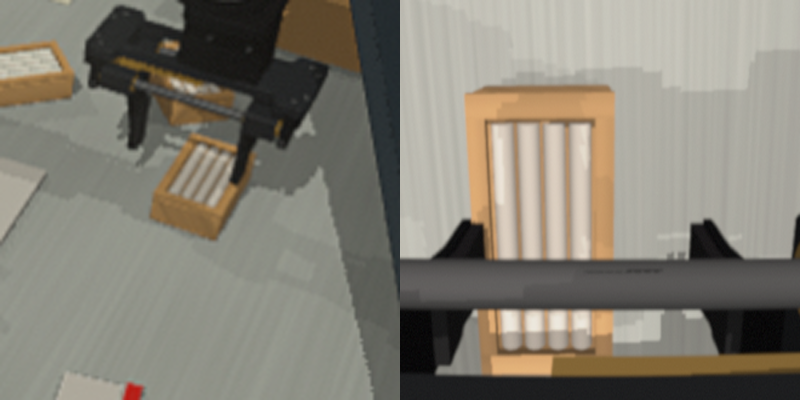

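The picture shows the left finger where the tray's side should be, yet there's no force and the tray hasn't moved. Either the reported height is wrong or the tray isn't solid. I'll recentre and feel for the table.

```bash
python3 -m handwheel '[[0,-0.04,0,0],[0,-0.07,0,0],[0,-0.07,0,0],[0,-0.07,0,0]]'
python3 -m handwheel '[[0,0,0.008,0],[0,0,0.014,0],[0,0,0.014,0],[0,0,0.014,0]]'
python3 - <<'E'
from h import *
c=cam('scene'); print('base',px2w(c,[[124,317]],0))
print(delta([.41,-.248,.013],-2.3))
E
```

```text
time: 7.47
position: [0.4092, -0.2475, 0.0131]
tool_rot: [0.72, 0.694, 0.0, -0.0]
ft_force: [0.9, -0.2, 0.2]
grip_width: 0.0872
grip_force: 0.0
time: 7.8
position: [0.41, -0.2476, 0.0086]
tool_rot: [0.72, 0.694, 0.0, -0.0]
ft_force: [-0.5, -0.5, -0.8]
grip_width: 0.0871
grip_force: 0.0
base [[0.00260986 0.00285284 0.        ]]
(array([-0.0012,  0.    , -0.0143,  0.0006]), array([ 0.41  , -0.2476,  0.0087]), np.float64(-2.1), array([ 0.03, -0.58,  0.58]), array([-0.78,  0.68,  1.94,  0.  ,  0.53, -0.74]), 7.85)
```

```bash
for i in 1; do python3 -m handwheel '[[0,0,0.004,0],[0,0,0.008,0],[0,0,0.008,0]]'; done
python3 -m handwheel '[[0,0,0.004,0],[0,0,0.008,0],[0,0,0.008,0]]'
```

```text
time: 8.1
position: [0.4097, -0.2475, 0.0063]
tool_rot: [0.72, 0.694, 0.0, -0.0]
ft_force: [-0.7, -0.7, 0.5]
grip_width: 0.0871
grip_force: 0.0
time: 8.35
position: [0.4097, -0.2475, 0.0038]
tool_rot: [0.72, 0.694, -0.0, -0.0]
ft_force: [-0.5, 0.3, 0.2]
grip_width: 0.0868
grip_force: 0.0
```

No table contact even with the tips reported 4 mm below the surface, so the reported height must read low. I'll keep feeling downward.

```bash

python3 -m handwheel '[[0,0,0.004,0],[0,0,0.008,0],[0,0,0.012,0],[0,0,0.012,0]]'
python3 -m handwheel '[[0,0,0.004,0],[0,0,0.008,0],[0,0,0.012,0],[0,0,0.012,0]]' | grep -E 'pos|ft'
python3 - <<'E'
from h import *
f=cam('side')
f=f['frame'][100:250,280:430,::-1]
w=cam('wrist')['frame'][80:330,100:430,::-1]
a=np.hstack([cv2.resize(np.ascontiguousarray(f),(400,400),interpolation=2),cv2.resize(np.ascontiguousarray(w),(400,400),interpolation=2)]);cv2.imwrite('pics/m5.png',a)
E
```

```text
time: 8.68
position: [0.4097, -0.2475, 0.0002]
tool_rot: [0.72, 0.694, -0.0, -0.0]
ft_force: [0.1, 0.1, -0.8]
grip_width: 0.0872
grip_force: 0.0
position: [0.4097, -0.2475, -0.0034]
ft_force: [0.2, 0.7, 0.1]
```

View pics/m5.png

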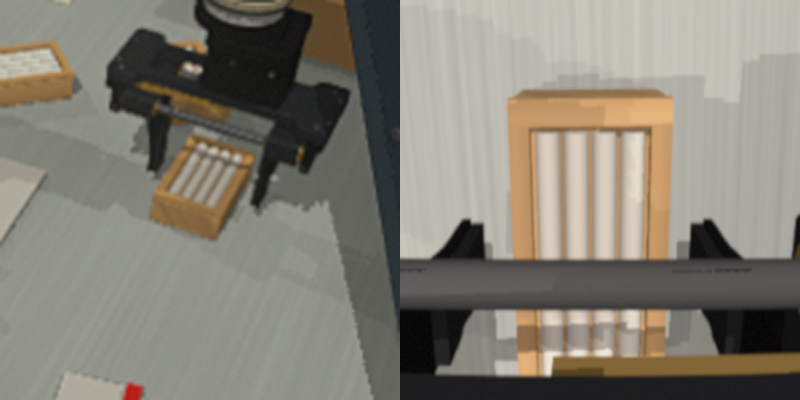

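The fingertips now straddle the tray, with tips at crop (260,205) and (155,172). I'll work out their true height from the image.

```bash
python3 - <<'E'
from h import *
s=cam('side')
M=R.from_quat(robot.get_obs()['tool_rot']).as_matrix();p=robot.get_obs()['position']
for sg in (1,-1):
  for z in (-.012,0,.01,.02,.03,.04):
    q=p+M[:,1]*sg*.051;q[2]=z
    a=w2px(s,[q])[0];print(sg,z,np.round((a-[100,280])/.375)[::-1])
c=cam('wrist')
T=px2w(c,[[80+97*.625,100+109*.825],[80+97*.625,100+272*.825]],.03);print(T, 'cam z',c['T'][2,3],'est top depth',(c['T'][2,3]-.03)*.062/np.linalg.norm(T[0]-T[1]))
E
```

```text
1 -0.012 [146. 189.]
1 0 [148. 180.]
1 0.01 [149. 171.]
1 0.02 [151. 163.]
1 0.03 [152. 154.]
1 0.04 [154. 145.]
-1 -0.012 [252. 226.]
-1 0 [255. 216.]
-1 0.01 [257. 208.]
-1 0.02 [259. 199.]
-1 0.03 [262. 191.]
-1 0.04 [264. 182.]
[[ 0.38148133 -0.19562676  0.03      ]
 [ 0.44182235 -0.19779064  0.03      ]] cam z 0.18158771473390883 est top depth 0.1556553185133653
```

The true tip height is about 10–14 mm, roughly 22 mm above what's reported, so the earlier close happened just over the tray's top. I'll go 6 mm lower and grip again.

```bash

python3 -m handwheel '[[0,0,0.01,0],[0,0,0.02,0],[0,0,0.02,0]]' | grep -E 'pos|ft'
python3 -m handwheel '[[0,0,0,0],[0,0,0,0],[0,0,0,0],[0,0,0,0],[0,0,0,0],[0,0,0,0],[0,0,0,0],[0,0,0,0]]' 0 25
```

```text
position: [0.4096, -0.2474, -0.0096]
ft_force: [-0.1, -0.0, -0.4]
time: 10.13
position: [0.41, -0.2478, -0.0091]
tool_rot: [0.72, 0.694, 0.0, 0.0]
ft_force: [1.5, -0.5, 0.1]
grip_width: 0.0616
grip_force: 25.0
```

```bash

python3 -m handwheel '[[0,0,-0.08,0],[0,0,-0.17,0],[0,0,-0.26,0],[0,0,-0.33,0],[0,0,-0.33,0],[0,0,-0.33,0]]' | grep -E 'pos|ft|grip'
python3 - <<'E'
from h import *
print(delta([.6084,-.1457,.09],1.54))
E
```

```text
position: [0.4099, -0.2478, 0.0904]
ft_force: [-0.6, -0.0, -2.7]
grip_width: 0.062
grip_force: 25.0
(array([ 0.3643,  0.6486,  0.0018, -0.0101]), array([ 0.4099, -0.2478,  0.0904]), np.float64(-2.1), array([-0.58, -0.04, -2.73]), array([-0.78,  0.51,  1.9 , -0.  ,  0.73, -0.74]), 10.6333)
```

```bash

python3 -m handwheel '[[0.05,0.08,0,-0.002],[0.1,0.18,0,-0.004],[0.16,0.29,0,-0.006],[0.22,0.4,0,-0.008],[0.28,0.5,0,-0.01],[0.33,0.59,0,-0.01],[0.364,0.648,0,-0.01],[0.364,0.648,0,-0.01],[0.364,0.648,0,-0.01]]' | grep -E 'time|pos|ft|grip'
python3 - <<'E'
from h import *
c=cam('wrist');a=cv2.resize(np.ascontiguousarray(c['frame'][:,:,::-1]),(768,576),interpolation=2);cv2.imwrite('pics/w6.png',a)
E
```

```text
time: 11.38
position: [0.6069, -0.1442, 0.087]
ft_force: [-0.2, -0.8, -3.5]
grip_width: 0.0616
grip_force: 25.0
```

View pics/w6.png

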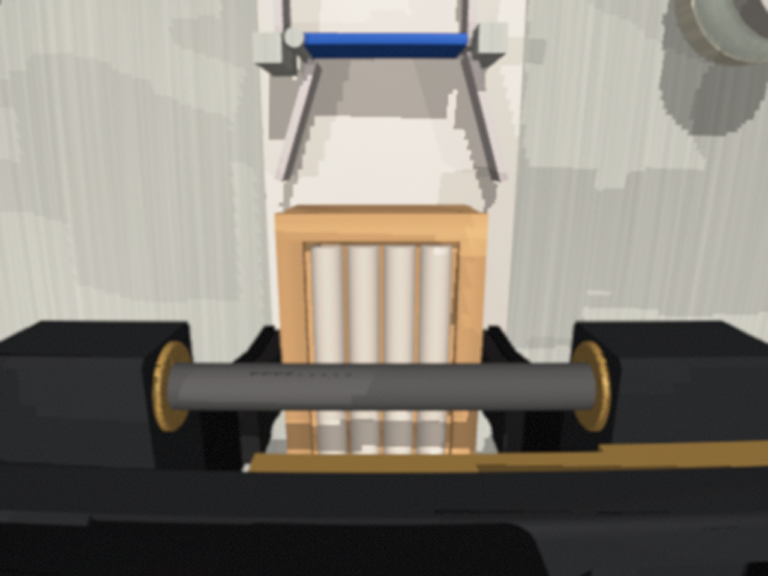

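The wrist view shows the tray held over the apron, with the guide mouths at (284,180) and (497,180) and the shut flap at (305–467, 45). I'll compute the lane centreline from these and compare it with the tray.

```bash
python3 - <<'E'
from h import *
c=cam('wrist');o=robot.get_obs()
c['T']=c['T'].copy();
for b in (0,.004):
  C=dict(c);C['T']=c['T'].copy();C['T'][2,3]+=b
  f=lambda L,z:px2w(C,[[y/1.5,x/1.5] for x,y in L],z)
  g=f([(284,180),(497,180)],.028);print('guides',np.round(g,4).tolist(),'mid',g.mean(0)[:2],np.linalg.norm(g[0]-g[1]))
  p=f([(258,2),(268,205)],.006);q=f([(524,2),(513,205)],.006);print('plate L',np.round(p[:,:2],4).tolist(),'R',np.round(q[:,:2],4).tolist())
  m=(p+q)/2;d=m[0]-m[1];print('yaw',np.degrees(np.arctan2(d[1],d[0])),m[:,:2])
  print('posts inner @.046',f([(302,45),(475,42)],.046)[:,:2],'flap top',f([(305,34),(467,34)],.043)[:,:2])
  t=f([(276,213),(487,213)],.13);
  zt=.106;print('tray front',f([(276,213),(487,213)],zt)[:,:2], o['position'])
E
```

```text
guides [[0.5565, -0.0904, 0.028], [0.6577, -0.0875, 0.028]] mid [ 0.60710689 -0.08891641] 0.10127362967292654
plate L [[0.5404, -0.0062], [0.5436, -0.1047]] R [[0.6694, -0.0027], [0.672, -0.101]]
yaw 91.66554764851367 [[ 0.60494104 -0.00441905]
 [ 0.60780207 -0.10281253]]
posts inner @.046 [[ 0.56819148 -0.03342706]
 [ 0.64029353 -0.03028193]] flap top [[ 0.56899426 -0.02843134]
 [ 0.63720549 -0.02659838]]
tray front [[ 0.56880048 -0.09701009]
 [ 0.63805697 -0.09503935]] [ 0.60563513 -0.14517206  0.08769401]
guides [[0.5557, -0.0906, 0.028], [0.6586, -0.0876, 0.028]] mid [ 0.60716081 -0.0891033 ] 0.10293297787450108
plate L [[0.5395, -0.0051], [0.5427, -0.1051]] R [[0.6704, -0.0015], [0.673, -0.1013]]
yaw 91.66554764851367 [[ 0.60495795 -0.00332047]
 [ 0.60786199 -0.10319283]]
posts inner @.046 [[ 0.56756132 -0.03264728]
 [ 0.64093878 -0.0294465 ]] flap top [[ 0.56838636 -0.02757455]
 [ 0.63778839 -0.02570959]]
tray front [[ 0.56795739 -0.09747961]
 [ 0.63888141 -0.09546142]] [ 0.60563513 -0.14517206  0.08769401]
```

```bash

python3 -m handwheel '[[-0.007,0.009,0.06,0],[-0.007,0.009,0.14,0],[-0.007,0.009,0.21,0],[-0.007,0.009,0.26,0],[-0.007,0.009,0.28,0],[-0.007,0.009,0.285,0],[-0.007,0.009,0.285,0],[-0.007,0.009,0.285,0],[-0.007,0.009,0.285,0]]' | grep -E 'time|pos|ft|grip|rot'
python3 -m handwheel '[[0,0,0.006,0],[0,0,0.012,0],[0,0,0.012,0],[0,0,0.012,0]]' | grep -E 'time|pos|ft|grip'
```

```text
time: 12.23
position: [0.6116, -0.1482, 0.0056]
tool_rot: [0.698, 0.716, 0.0, 0.001]
ft_force: [0.1, 0.3, -2.2]
grip_width: 0.0622
grip_force: 25.0
time: 12.57
position: [0.6108, -0.1476, 0.0008]
ft_force: [-0.8, 0.1, -2.5]
grip_width: 0.062
grip_force: 25.0
```

```bash

python3 -m handwheel '[[0,-0.007,0.003,0],[0,-0.007,0.006,0],[0,-0.007,0.009,0],[0,-0.007,0.009,0],[0,-0.007,0.009,0]]' | grep -E 'time|pos|ft|grip'
python3 -m handwheel '[[0,0,0.003,0],[0,0,0.006,0],[0,0,0.006,0],[0,0,0.006,0]]' | grep -E 'time|pos|ft|grip'
```

```text
time: 12.98
position: [0.6086, -0.1477, -0.0021]
ft_force: [-0.1, 0.5, -2.4]
grip_width: 0.0616
grip_force: 25.0
time: 13.32
position: [0.6089, -0.1478, -0.0031]
ft_force: [-1.3, 0.9, 3.5]
grip_width: 0.0619
grip_force: 25.0
```

Touchdown on the floor (+3.5 N). I'll release, lift, back off behind the tray and narrow the fingers.

```bash

python3 -m handwheel '[[0,0,0,0],[0,0,0,0],[0,0,0,0],[0,0,0,0],[0,0,0,0],[0,0,0,0]]' 100 | grep -E 'time|pos|ft|grip'
python3 -m handwheel '[[0,0,-0.06,0],[0,0,-0.14,0],[0,0,-0.19,0],[-0.06,0,-0.2,0],[-0.14,0,-0.2,0],[-0.22,0,-0.2,0],[-0.25,0,-0.2,0],[-0.25,0,-0.2,0],[-0.25,0,-0.2,0],[-0.25,0,-0.2,0],[-0.25,0,-0.2,0],[-0.25,0,-0.2,0]]' 12 20 | grep -E 'time|pos|ft|grip'
python3 - <<'E'
from h import *
c=cam('side');print(delta([.611,-.2228,-.003],1.6))
for d in vision.outline_of('side','tray'):
    P=px2w(c,d['point'],.025)[0]
    if abs(P[0]-.6)<.05 and abs(P[1]+.15)<.06:
        ys,xs=np.nonzero(d['mask']);r=cv2.minAreaRect(px2w(c,np.c_[ys,xs],.036)[:,:2].astype(np.float32));print(d['conf'],P,r)
cv2.imwrite('pics/s7.png',cv2.resize(np.ascontiguousarray(c['frame'][100:330,130:400,::-1]),(800,681))[:600])
E
```

```text
time: 13.82
position: [0.6087, -0.1477, -0.0039]
ft_force: [-0.0, -0.4, -0.7]
grip_width: 0.0859
grip_force: 0.0
time: 14.82
position: [0.6105, -0.2212, 0.0561]
ft_force: [-1.0, 0.1, -0.1]
grip_width: 0.0153
grip_force: 0.0
(array([-4.600e-03,  1.500e-03,  1.971e-01, -1.000e-04]), array([ 0.6106, -0.2214,  0.0561]), np.float64(1.57), array([-0.47,  0.03, -0.33]), array([-0.52,  0.74,  1.48,  0.  ,  0.93, -0.55]), 14.8667)
0.6 [ 0.60601843 -0.14806469  0.025     ] ((0.6031109094619751, -0.13401666283607483), (0.07419916242361069, 0.13119174540042877), 2.3744027614593506)
```

View pics/s7.png

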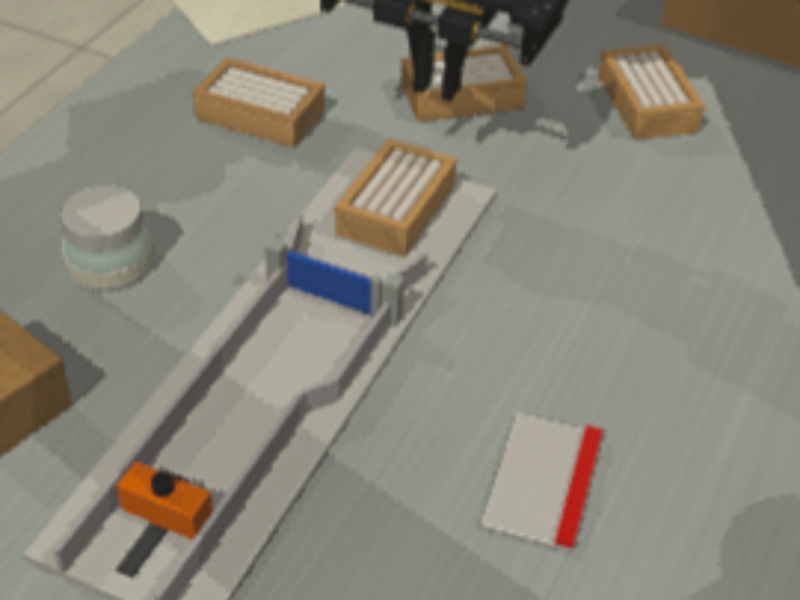

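The tray stands in line on the apron at (395,195), and the fingers are behind it. The stop's near top edge runs (137,463)–(212,490). I'll estimate the stop face from that, then lower and start pushing.

```bash
python3 - <<'E'
from h import *
c=cam('side');k=800/270
P=px2w(c,[[100+y/k,130+x/k] for x,y in [(137,463),(212,490),(120,490),(195,517)]],.035)
u=np.array([np.cos(np.radians(91.6)),np.sin(np.radians(91.6))]);g=np.array([.6055,-.0285])
print(P,(P[:,:2]-g)@u)
E
python3 -m handwheel '[[0,0,0.05,0],[0,0,0.1,0],[0,0,0.15,0],[0,0,0.18,0],[0,0,0.197,0],[0,0,0.197,0],[0,0,0.197,0]]' | grep -E 'time|pos|ft|grip'
python3 -m handwheel '[[0.01,0,0,0],[0.02,0,0,0],[0.03,0,0,0],[0.04,0,0,0],[0.055,0,0,0],[0.07,0,0,0],[0.085,0,0,0],[0.1,0,0,0],[0.115,0,0,0],[0.13,0,0,0],[0.145,0,0,0],[0.16,0,0,0],[0.175,0,0,0],[0.19,0,0,0],[0.205,0,0,0],[0.22,0,0,0],[0.22,0,0,0]]' | grep -E 'time|pos|ft|grip'
```

```text
[[0.62706134 0.18299254 0.035     ]
 [0.57365354 0.17876393 0.035     ]
 [0.62414672 0.20553988 0.035     ]
 [0.57179154 0.20096674 0.035     ]] [0.21080805 0.20807233 0.23342798 0.23031847]
time: 15.55
position: [0.6109, -0.2227, -0.0027]
ft_force: [0.7, -0.2, -0.2]
grip_width: 0.0106
grip_force: 0.0
time: 16.97
position: [0.6085, -0.1552, -0.003]
ft_force: [0.3, 0.4, -0.2]
grip_width: 0.0104
grip_force: 0.0
```

```bash

python3 -m handwheel '[[0.01,0,0,0],[0.02,0,0,0],[0.03,0,0,0],[0.04,0,0,0],[0.05,0,0,0],[0.06,0,0,0],[0.07,0,0,0]]' | grep -E 'time|pos|ft|grip'
python3 - <<'E'
from h import *
for i in range(4): c=cam('side');print(np.round(robot.get_obs()['ft_force'],1))
for d in vision.outline_of('side','tray'):
    ys,xs=np.nonzero(d['mask']);P=px2w(c,np.c_[ys,xs],.03)
    print(round(d['conf'],2),np.round(P.mean(0),3),'ymax',P[:,1].max())
cv2.imwrite('pics/s8.png',cv2.resize(np.ascontiguousarray(c['frame'][100:330,130:400,::-1]),(700,596)))
E
```

```text
time: 17.55
position: [0.6115, -0.1392, -0.002]
ft_force: [2.0, -10.3, -0.8]
grip_width: 0.0104
grip_force: 5.4
[ 2.2 -8.6 -0.5]
[ 1.9 -7.9 -1.1]
[ 1.9 -8.  -0.6]
[ 1.3 -7.1 -0.7]
0.79 [ 0.47  -0.372  0.03 ] ymax -0.29860110752842073
0.7 [ 0.609 -0.082  0.03 ] ymax -0.026754363725590036
0.62 [ 0.606 -0.339  0.03 ] ymax -0.3102076733049234
```

View pics/s8.png

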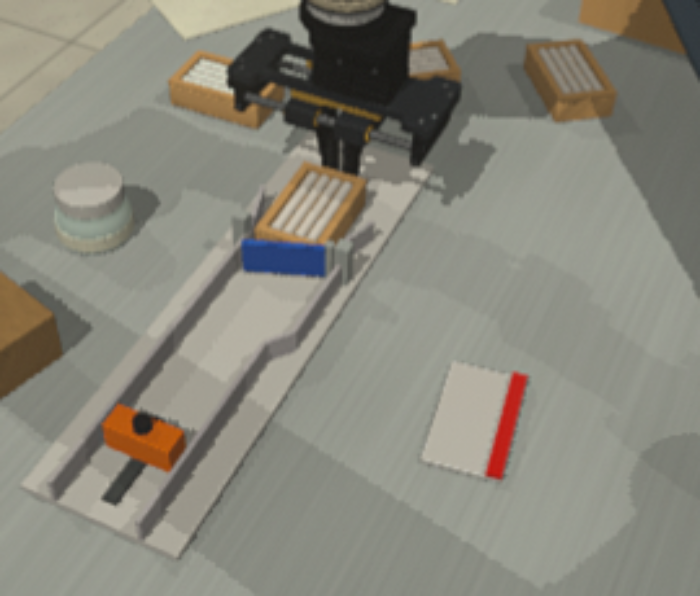

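The tray's nose is pressing the blue flap at (285,257), about 8 N, as expected. I'll keep pushing slowly through.

```bash

python3 -m handwheel '[[0.008,0,0,0],[0.016,0,0,0],[0.024,0,0,0],[0.032,0,0,0],[0.04,0,0,0]]' | grep -E 'time|pos|ft|grip_f'
python3 -m handwheel '[[0.01,0,0,0],[0.02,0,0,0],[0.03,0,0,0],[0.04,0,0,0],[0.05,0,0,0],[0.06,0,0,0],[0.07,0,0,0],[0.08,0,0,0],[0.09,0,0,0],[0.1,0,0,0]]' | grep -E 'time|pos|ft|grip_f'
python3 -m handwheel '[[0.01,0,0,0],[0.02,0,0,0],[0.03,0,0,0],[0.04,0,0,0],[0.05,0,0,0],[0.06,0,0,0],[0.07,0,0,0],[0.08,0,0,0],[0.09,0,0,0],[0.1,0,0,0]]' | grep -E 'time|pos|ft|grip_f'
python3 - <<'E'
from h import *
c=cam('side');print(delta([.603,.071,-.003],1.6))
for d in vision.outline_of('side','tray'):
    ys,xs=np.nonzero(d['mask']);P=px2w(c,np.c_[ys,xs],.03)
    print(round(d['conf'],2),np.round(P.mean(0),3),'ymax',P[:,1].max())
E
```

```text
time: 18.22
position: [0.611, -0.1263, -0.0021]
ft_force: [2.0, -5.6, -1.4]
grip_force: 2.5
time: 19.05
position: [0.6071, -0.0932, -0.0028]
ft_force: [0.7, -3.0, 0.6]
grip_force: 1.7
time: 19.88
position: [0.6064, -0.0634, -0.0029]
ft_force: [0.2, -2.4, 0.4]
grip_force: 1.3
(array([ 4.459e-01,  6.000e-04,  7.000e-04, -3.000e-04]), array([ 0.6063, -0.0627, -0.0029]), np.float64(1.51), array([ 1.07, -1.43,  0.53]), array([-0.29,  0.79,  1.61,  0.  ,  0.75, -0.31]), 19.9333)
0.76 [ 0.613 -0.314  0.03 ] ymax -0.24905852714588717
0.74 [ 0.469 -0.373  0.03 ] ymax -0.3037627592789336
0.66 [ 0.792 -0.206  0.03 ] ymax -0.15248924712000944
0.57 [0.61  0.005 0.03 ] ymax 0.06487642148035211
```

```bash

python3 -m handwheel '[[0.01,0,0,0],[0.022,0,0,0],[0.034,0,0,0],[0.046,0,0,0],[0.058,0,0,0],[0.07,0,0,0],[0.082,0,0,0],[0.094,0,0,0],[0.106,0,0,0],[0.118,0,0,0],[0.13,0,0,0],[0.142,0,0,0],[0.154,0,0,0],[0.166,0,0,0],[0.178,0,0,0]]' | grep -E 'time|pos|ft|grip_f'
python3 -m handwheel '[[0.01,0,0,0],[0.022,0,0,0],[0.034,0,0,0],[0.046,0,0,0],[0.058,0,0,0],[0.07,0,0,0],[0.082,0,0,0],[0.094,0,0,0],[0.106,0,0,0],[0.118,0,0,0],[0.13,0,0,0],[0.14,0,0,0]]' | grep -E 'time|pos|ft|grip_f'
python3 -m handwheel '[[0.005,0,0,0],[0.01,0,0,0],[0.015,0,0,0],[0.02,0,0,0],[0.025,0,0,0],[0.03,0,0,0]]' | grep -E 'time|pos|ft|grip_f'
```

```text
time: 21.23
position: [0.6053, -0.01, -0.0028]
ft_force: [0.8, -1.4, -0.4]
grip_force: 1.0
time: 22.23
position: [0.6041, 0.032, -0.0028]
ft_force: [0.7, -2.8, 1.4]
grip_force: 1.2
time: 22.73
position: [0.6038, 0.0406, -0.0028]
ft_force: [1.5, -2.2, 1.8]
grip_force: 1.6
```

```bash

python3 -m handwheel '[[0.004,0,0,0],[0.008,0,0,0],[0.012,0,0,0],[0.016,0,0,0],[0.02,0,0,0],[0.024,0,0,0],[0.028,0,0,0],[0.032,0,0,0],[0.036,0,0,0],[0.04,0,0,0]]' | grep -E 'time|pos|ft|grip_f'
python3 -m handwheel '[[0.003,0,0,0],[0.006,0,0,0],[0.009,0,0,0],[0.012,0,0,0],[0.015,0,0,0],[0.015,0,0,0]]' | grep -E 'time|pos|ft|grip_f'
python3 - <<'E'
from h import *
print(delta([.6,.071,-.003],1.6))
c=cam('side')
cv2.imwrite('pics/s9.png',cv2.resize(np.ascontiguousarray(c['frame'][170:330,130:290,::-1]),(600,600),interpolation=2))
E
```

```text
time: 23.57
position: [0.6028, 0.053, -0.0031]
ft_force: [-0.7, -2.5, 0.8]
grip_force: 1.0
time: 24.07
position: [0.6029, 0.0575, -0.0031]
ft_force: [0.5, -0.2, 0.1]
grip_force: 0.4
(array([ 0.0451, -0.0084, -0.0002, -0.0003]), array([ 0.6029,  0.0575, -0.0031]), np.float64(1.49), array([ 0.47, -0.2 ,  0.12]), array([-0.09,  0.78,  1.62,  0.  ,  0.74, -0.12]), 24.0667)
```

View pics/s9.png

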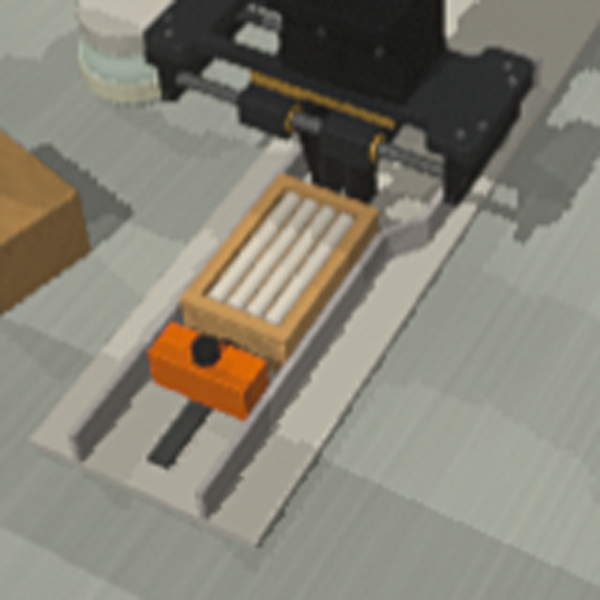

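The tray is in line and just short of the orange stop, with a small dark gap at about (230,340). I'll feel forward in small steps.

```bash

python3 -m handwheel '[[0.002,0,0,0],[0.004,0,0,0],[0.006,0,0,0],[0.008,0,0,0],[0.01,0,0,0]]' | grep -E 'pos|ft|grip_f'
python3 -m handwheel '[[0.002,0,0,0],[0.004,0,0,0],[0.006,0,0,0],[0.008,0,0,0]]' | grep -E 'pos|ft|grip_f'
python3 -m handwheel '[[0.002,0,0,0],[0.004,0,0,0],[0.006,0,0,0]]' | grep -E 'time|pos|ft|grip_f'
```

```text
position: [0.6032, 0.0602, -0.003]
ft_force: [-0.7, -0.9, -0.4]
grip_force: 0.5
position: [0.6032, 0.0625, -0.0029]
ft_force: [-0.2, -1.4, -0.8]
grip_force: 0.6
time: 25.12
position: [0.6032, 0.0643, -0.0029]
ft_force: [-0.8, -1.6, -1.5]
grip_force: 0.6
```

```bash

python3 -m handwheel '[[0.002,0,0,0],[0.004,0,0,0],[0.006,0,0,0]]' | grep -E 'pos|ft|grip_f'
python3 -m handwheel '[[0.002,0,0,0],[0.004,0,0,0],[0.006,0,0,0]]' | grep -E 'pos|ft|grip_f'
python3 -m handwheel '[[0.002,0,0,0],[0.004,0,0,0],[0.005,0,0,0]]' | grep -E 'time|pos|ft|grip_f'
```

```text
position: [0.6031, 0.0662, -0.0029]
ft_force: [0.6, -1.9, -0.7]
grip_force: 0.6
position: [0.6031, 0.068, -0.0028]
ft_force: [-0.1, -1.5, -1.1]
grip_force: 0.7
time: 25.87
position: [0.6031, 0.0695, -0.0028]
ft_force: [0.4, -1.4, -1.0]
grip_force: 0.7
```

```bash

python3 -m handwheel '[[0.002,0,0,0],[0.004,0,0,0],[0.004,0,0,0]]' | grep -E 'pos|ft|grip_f'
python3 -m handwheel '[[0.002,0,0,0],[0.004,0,0,0],[0.004,0,0,0]]' | grep -E 'pos|ft|grip_f'
python3 -m handwheel '[[0.002,0,0,0],[0.004,0,0,0],[0.004,0,0,0]]' | grep -E 'time|pos|ft|grip_f'
```

```text
position: [0.6031, 0.0696, -0.0028]
ft_force: [0.3, -5.5, -1.2]
grip_force: 2.6
position: [0.6031, 0.0696, -0.0028]
ft_force: [-0.4, -9.4, -1.2]
grip_force: 4.4
time: 26.62
position: [0.6032, 0.0696, -0.0027]
ft_force: [-1.2, -12.9, -0.4]
grip_force: 6.1
```

Hard contact: the tray stopped at y = 0.0696 m and the push force rose to about 12 N without further movement. I'll ease back and lift away.

```bash

python3 -m handwheel '[[-0.008,0,0,0],[-0.016,0,0,0],[-0.022,0,0,0],[-0.022,0,0,0],[-0.022,0,-0.04,0],[-0.022,0,-0.12,0],[-0.022,0,-0.22,0],[-0.022,0,-0.34,0],[-0.022,0,-0.46,0],[-0.12,0,-0.55,0],[-0.24,0,-0.6,0],[-0.36,0,-0.6,0],[-0.48,0,-0.6,0],[-0.6,0,-0.6,0],[-0.6,0,-0.6,0],[-0.6,0,-0.6,0]]' | grep -E 'time|pos|ft|grip_f'
python3 - <<'E'
from h import *
c=cam('side');s=cam('scene')
k=[np.ascontiguousarray(c['frame'][130:330,120:320,::-1]),np.ascontiguousarray(s['frame'][185:285,190:400,::-1])]
a=np.hstack([cv2.resize(k[0],(400,400),interpolation=2),cv2.copyMakeBorder(cv2.resize(k[1],(400,190),interpolation=2),0,210,0,0,0)]);cv2.imwrite('pics/f.png',a)
E
```

```text
time: 27.95
position: [0.6078, -0.1085, 0.1781]
ft_force: [-0.7, -0.4, -0.1]
grip_force: 0.0
```

View pics/f.png

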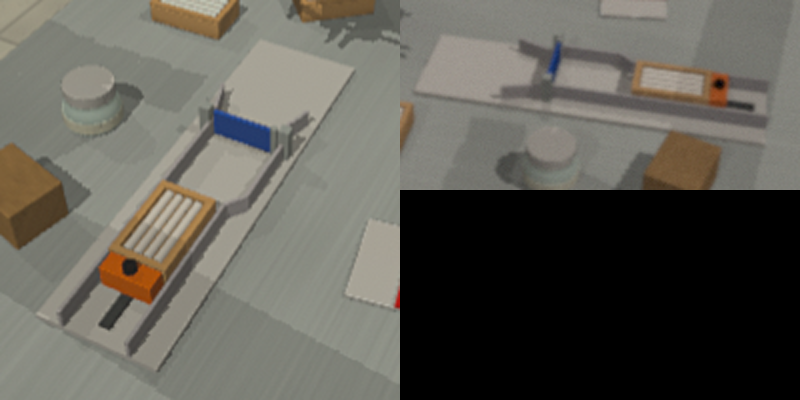

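The tray sits flush against the orange stop at (130,260), the blue flap is shut at (243,130), and the bystanders haven't moved. Handing in.

```bash
python3 -c "
from rig import job
print(job.hand_in())"
```

```text
the job is handed in; nothing more can be done
None
```

The job is handed in: the tray is up against the orange end stop, which it met without the stop giving way (peak push about 13 N at the wrist), the blue gate is shut behind it and the bystanders are where they were; plunger travel was not measured, only inferred from that hard contact and the last picture.

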